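# Seat a rod against the stop and snap its toggle clamp shut

### The job

With the fingertips only, push the green rod along its V-channel until its end is fully home against the blue end stop. Then push the red lever over past its centre, towards the rod, so that it snaps into its other position and the clamp's rubber pad holds the rod. Never pick the rod up out of the channel, and leave the other things where they are.

Things in the scene. Friction and masses are not known exactly. Their poses are not given: they have to be found in the camera images.
- fixture: clamping fixture fixed to the table: wooden board 260 (x) by 340 (y) by 18 mm thick, origin under the board's centre on the table, z up. An aluminium V-channel runs along the fixture's y axis above x = 0, from y = -140 to +110 mm; its side walls' upper edges are 48 mm above the table, at x = -18 and +18 mm
- stop_face (a point): point on the blue end stop's face where the rod's axis meets it: fixture x = 0, y = +110, z = 53 mm. The face looks to fixture -y, is 60 mm wide, and its top is 80 mm above the table
- rod: green solid plastic rod, loose, 32 mm diameter, 150 mm long, about 140 g, lying in the V-channel; origin at its centre on its axis (53 mm above the table), y axis along its length, pointing to the stop like the fixture's y. It starts 30 to 90 mm short of the stop; home, its centre is at fixture y = +35 mm. It slides with 1 to 3 N
- lever_pivot (a point): the lever's pivot on its dark steel post (95 mm tall): fixture x = +50, y = +60, z = 85 mm; the axis lies along the fixture's y
- lever (a joint): toggle lever, rad. 0 = open: leans 0.61 (35 degrees) off upright to fixture +x, away from the rod, pad raised. Grows as it is pushed to fixture -x, towards the rod; upright is 0.61. A spring drives it from there to either end: past centre it snaps by itself to about 1.22 = clamped, leaning over the rod, pad pressed on it. Takes 5 to 8 N at the tip to start
- lever_tip (a point): centre of the round end (26 mm across) of the lever's red grip (22 mm thick, 45 mm long), 90 mm from the pivot: open it is at fixture x = +102, y = +60, z = 159 mm; upright 175 mm high
- clamp_pad: black rubber pad, 20 mm across, 16 mm long, at the end of the clamp arm that is one piece with the lever, 50 mm from the pivot; origin at its root on the arm. Clamped it presses on the top of the rod at fixture y = +60 mm
- glue: small white round bottle with an orange cap, 36 mm across, 75 mm tall, standing on the fixture's board; origin under its centre. Bystander
- block: brass block 30 x 30 x 45 mm tall, standing on the fixture's board; origin under its centre. Bystander
- jar: amber jar with a dark lid, 64 mm across, 85 mm tall, on the table; origin under its centre. Bystander
- tape: blue ring-shaped roll lying flat, 90 mm across, 24 mm high; origin under its centre. Bystander
- stub: blue offcut of round rod standing upright on the table, 40 mm across, 70 mm tall; origin under its centre. Bystander
- screwdriver: screwdriver with an orange handle lying on the table; bystander
- cup: steel cup 70 mm across, 70 mm tall, standing on the table; origin under its centre. Bystander
There are look-alikes about, which are no part of the job. What is meant by the rod is not pink, purple or yellow, and is the larger of those in its own colour.

How it is judged (in metres and radians):
On the way, in this order (a step that is already met when the one before it is completed fails the run):
1. the rod is home: its end within 3 mm of the stop, lying in the channel, with the lever still open (y of rod in the frame of fixture above 0.032 m and x of rod in the frame of fixture between -0.005 and 0.005 m and z of rod in the frame of fixture below 0.057 m and angle between the y axis of rod and the y axis of fixture, either way round below 0.06 rad and value of joint lever below 0.4 rad), for 0.2 s.
2. the lever has snapped over and the pad presses on the rod, still home (y of rod in the frame of fixture above 0.032 m and x of rod in the frame of fixture between -0.005 and 0.005 m and z of rod in the frame of fixture below 0.057 m and angle between the y axis of rod and the y axis of fixture, either way round below 0.06 rad and value of joint lever above 1.12 rad and contact force between clamp_pad and rod above 1.5 N), for 0.2 s.
At the end, for the whole second after the job is handed in: the rod lies at rest in the channel with its end within 3 mm of the stop, the lever is snapped over (above 1.12 rad) and at rest, and the pad presses on the rod with more than 1.5 N (all of step 2 and linear speed of rod below 0.01 m/s and velocity of joint lever between -0.05 and 0.05 rad/s); the robot touches nothing.
It fails at once if the rod is lifted more than 10 mm, or tipped out of the channel (z of rod in the frame of fixture above 0.063 m or angle between the y axis of rod and the y axis of fixture, either way round above 0.2 rad).
It fails at once if another thing on the board or table is shifted more than 20 mm (distance of any of glue, block, jar, tape, stub, screwdriver, cup from where it was at the start of the episode above 0.02 m).
It also fails if it takes over 43 s, if anything falls off the work surface, if the arm or the gripper's body presses on something with over 40 N, if the wrist force passes 120 N, or if a joint passes its speed limit or range.

### The arm

A 6-joint arm with a two-finger parallel gripper is mounted at the origin on the work surface. World frame = base frame: x ahead of the robot, y to its left, z up, the work surface at z = 0. Lengths are in mm, angles in rad, forces in N, time in s.
With the tool pointing down it reaches from about 250 to 775 mm from the base axis. Payload 8.9 kg.
Tool frame: the origin (TCP) lies between the finger pads; the fingertips stand arm.tips_ahead ahead of it and the grasp point (between the pads) lies 8 mm behind it (arm.tips_ahead is the distance from the TCP to the fingertips, in mm); z points along the fingers, x is the direction in which the jaws open and shut, and the axes are right-handed (so a half turn about z gives the same grasp; the last joint's range is limited). The gripper opens to 85 mm and grips with 20 to 120 N. Pads are 22 mm wide; open, the fingers measure 114 mm over their backs; the gripper's body (76 mm by 85 mm) begins 54 mm behind the grasp point. The pads swing forward as they close: fully open they stand 13 mm farther back than shut.
Start: joints at [-1.276, 0.291, -0.153, 1.127, 0, 1.431], TCP at [220.67, -476.37, 242.305] pointing down, gripper open.
Joint ranges: [-2.52, 2.52], [-0.91, 1.74], [-1.3, 1.37], [-1.96, 2.02], [-1.52, 1.47], [-3.14, 3.14]. Speed limits (rad/s): [2.22, 2.22, 2.79, 3.14, 3.14, 3.14].

### API

Orientations are given as a unit quaternion [x, y, z, w].
In Python, from rig import arm gives the robot as it stands. The module is installed in compiled form; this text tells all that it offers. Calls block until the motion is done:
- arm.move_pose(position, orientation): joint-space move of the TCP to a pose.
- arm.line_to(position, attitude=None, velocity=150): straight line of the TCP; attitude=None keeps the orientation; velocity is the mean speed in mm/s.
- arm.goto_joints(angles): joint-space move.
- arm.let_go() and arm.close_gripper(strength=None): open the fingers fully, or close them until they stop; strength is the grip in N (None keeps the last).
- arm.pause(seconds).
- arm.inverse_kinematics(position, orientation): joint angles nearest the present ones, or None.
- arm.capture(name): name is "scene" or "top" or "wrist"; returns a dict with "color" (400x640x3 uint8, blue, green, red), "fov_y" (degrees; the focal length in pixels is half the picture's height over the tangent of half this angle, whatever the lens; pixels are square), "cx", "cy" (the principal point, pixels), "eye" and "rotation" of the camera in the world. Camera axes: x right, y up, looking along -z (the intrinsics and any distortion apply to the point x, -y, -z); pixel columns grow to the right and rows downward; lengths in mm; the calibration is good to about 2 mm. A picture is of the moment at which its call begins. There is no depth.
A pose or a line that the arm cannot do raises arm.PlanningError and nothing moves.
- arm.hand_in(): hands the job in, once; it reports no verdict.
Readings, each from a call of its own:
- arm.read_time_s(): time.
- arm.read_q(): joint angles.
- arm.read_qd(): joint speeds.
- arm.read_joint_efforts(): joint torques, N m.
- arm.read_position(): TCP position.
- arm.read_ee_rot(): TCP orientation.
- arm.read_force(): force on the tool from outside, world axes, zero at the start.
- arm.read_torque(): the same for the moment, N m.
- arm.read_width(): finger opening in mm.
Only numpy, scipy, OpenCV 4.12 (cv2) and the standard library are available. Lean on these libraries where they do the work, as an engineer would, in place of code of your own. Each camera call takes 0.05 s, during which the arm holds its last target.

## Working session

There is one attempt and no reset: what is moved stays moved. The work goes in short steps, each a Python script; the robot and the scene stay as the last script left them, time stands still between calls to the robot, and variables do not carry over. Pictures are saved under pics/ and viewed, and the job is handed in when it is done.

```bash
mkdir -p pics
python3 - <<'E'
from rig import arm
import cv2,json,pickle
d={}
for n in("scene","top","wrist"):
    c=arm.capture(n); d[n]=c; cv2.imwrite(f"pics/{n}0.png",c["color"])
    print(n,{k:v for k,v in c.items() if k!="color"})
pickle.dump(d,open("c0.pkl","wb"))
print(arm.tips_ahead,arm.read_ee_rot(),arm.read_time_s(),arm.read_width())
E
```

```text
scene {'fov_y': 45.61720323610703, 'cx': 318.255849258658, 'cy': 201.00012206134292, 'eye': array([1574.97799163,  207.76586632,  822.85829525]), 'rotation': array([0.29569643, 0.37389066, 0.67799672, 0.55954432])}
top {'fov_y': 44.27645793173951, 'cx': 323.6368574623801, 'cy': 200.95372734092425, 'eye': array([ 388.8564571 ,  -24.50411927, 1784.47775937]), 'rotation': array([-0.02946695,  0.02642043,  0.7116983 , -0.70136951])}
wrist {'fov_y': 63.371940392545966, 'cx': 321.79874506878144, 'cy': 196.70875689475443, 'eye': array([ 285.53948245, -447.83525027,  374.0719283 ]), 'rotation': array([-0.1183588 ,  0.07659566, -0.53263651,  0.83451941])}
11.0 [ 8.42700359e-01 -5.38382643e-01 -3.76276633e-04 -3.05532793e-04] 0.15 85.20665331414035
```

View pics/scene0.png

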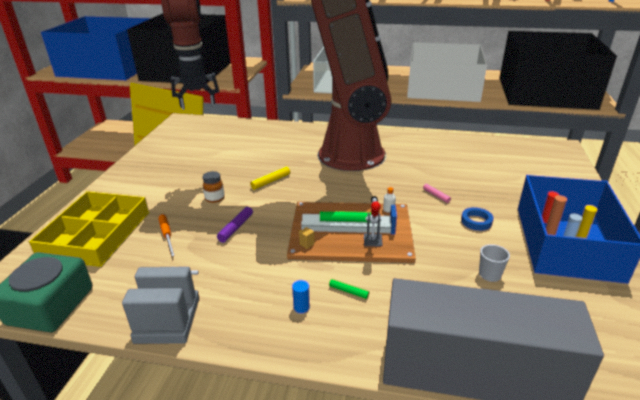

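View pics/top0.png

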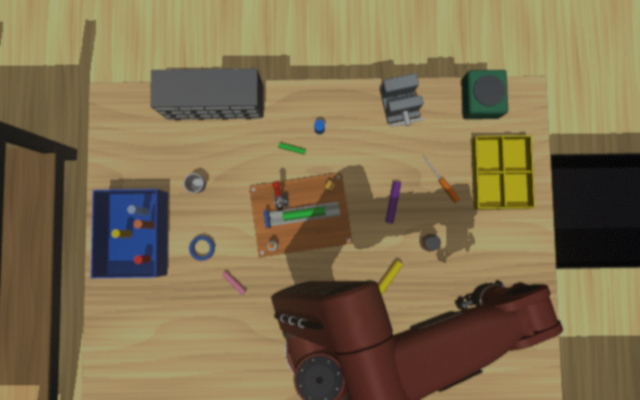

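View pics/wrist0.png

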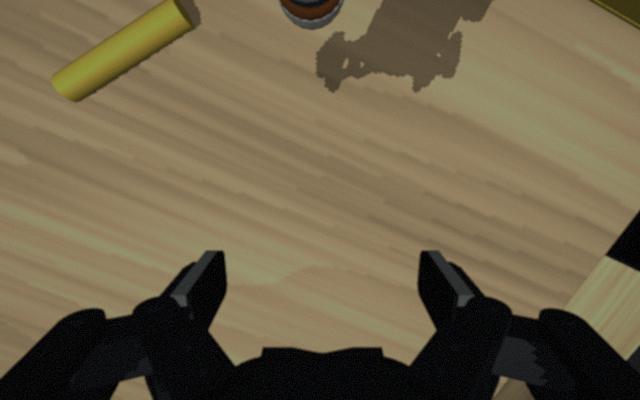

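The scene view shows the fixture around (352,230), with the rod at (345,216) and the lever at (375,210). In the top view the board is around (300,214), with the stop to the left (world +y) and the lever towards the top (world +x). I'll zoom in and segment the board.

```bash
cat > h.py <<'E'
import numpy as np,cv2,pickle
from scipy.spatial.transform import Rotation as R
def cam(c):
    f=200/np.tan(np.radians(c["fov_y"])/2); return f,c["cx"],c["cy"],np.array(c["eye"]),R.from_quat(c["rotation"]).as_matrix()
def ray(c,u,v):
    f,cx,cy,e,M=cam(c); d=M@np.array([(u-cx)/f,-(v-cy)/f,-1.]); return e,d/np.linalg.norm(d)
def onz(c,u,v,z):
    e,d=ray(c,u,v); return e+d*(z-e[2])/d[2]
def proj(c,P):
    f,cx,cy,e,M=cam(c); p=M.T@(np.array(P,float)-e); return cx+f*p[0]/-p[2], cy-f*p[1]/-p[2]
E
python3 - <<'E'
from h import *
d=pickle.load(open("c0.pkl","rb"))
t=d["top"]["color"]
cv2.imwrite("pics/topz.png",cv2.resize(t[160:270,235:365],None,fx=6,fy=5.4,interpolation=cv2.INTER_CUBIC)[:600])
s=d["scene"]["color"]
cv2.imwrite("pics/scenez.png",cv2.resize(s[180:275,275:425],None,fx=5.3,fy=5.3,interpolation=cv2.INTER_CUBIC))
h=cv2.cvtColor(t,cv2.COLOR_BGR2HSV)
for p in [(260,200),(330,220),(300,240),(200,150)]: print(p,h[p[1],p[0]])
for (u,v) in [(250,186),(341,174),(351,240),(260,256)]: print(onz(d["top"],u,v,18))
for n,(u,v) in dict(tip=(0,0)).items(): pass
E
```

```text
(260, 200) [ 14 159 138]
(330, 220) [ 14 161  87]
(300, 240) [ 14 159  93]
(200, 150) [ 19 105 165]
[587.03408735 247.5625981   18.        ]
[625.78306309 -82.15375546  18.        ]
[ 387.1501118  -113.85628402   18.        ]
[334.82781347 212.44052174  18.        ]
```

```bash
sleep 1
```

```text
(no output)
```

View pics/topz.png

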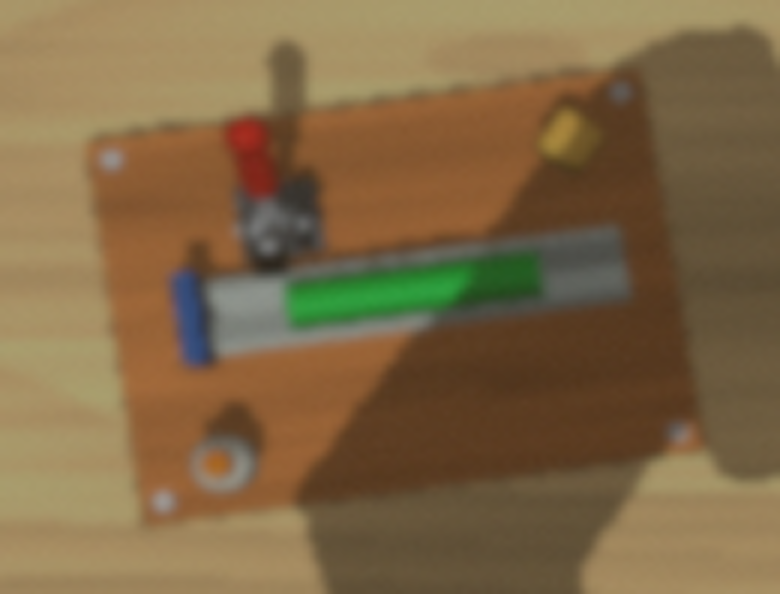

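View pics/scenez.png

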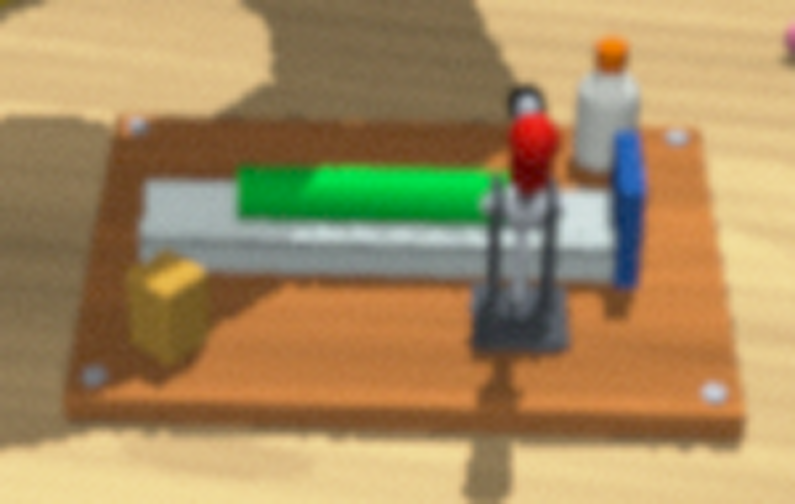

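The zooms show the lever open (leaning away from the rod), the pad raised, glue in the near-left corner of the top view and the brass block in the far-right corner. Next I'll estimate the board pose from its mask.

Run:
```python
from h import *
d=pickle.load(open("c0.pkl","rb"));c=d["top"]
h=cv2.cvtColor(c["color"],cv2.COLOR_BGR2HSV)
m=cv2.inRange(h,(8,125,40),(17,200,255))
m[:,:235]=0;m[:,365:]=0;m[:160]=0;m[270:]=0
m=cv2.morphologyEx(m,cv2.MORPH_OPEN,np.ones((3,3)))
cs,_=cv2.findContours(m,0,2);k=max(cs,key=cv2.contourArea)
P=np.array([onz(c,u+0.0,v,18)[:2] for u,v in cv2.convexHull(k)[:,0]],np.float32)
(cx,cy),(w,hh),a=cv2.minAreaRect(P);print("board",cx,cy,w,hh,a)
g=cv2.inRange(h,(50,120,50),(75,255,255));g[:,:235]=0;g[:200]=0;g[270:]=0;g[:,365:]=0
cs,_=cv2.findContours(g,0,2);k=max(cs,key=cv2.contourArea)
P=np.array([onz(c,u,v,60)[:2] for u,v in k[:,0]],np.float32)
print("rod",cv2.minAreaRect(P))
vis=cv2.resize(c["color"][160:270,235:365],None,fx=6,fy=5)
b=cv2.inRange(h,(105,120,40),(125,255,255));b[:,:255]=0;b[:,280:]=0
print("stop",onz(c,*np.argwhere(b)[:,::-1].mean(0),80))
```

```text
board 482.25616455078125 66.909423828125 261.8155212402344 340.4584045410156 7.688088893890381
rod ((483.58306884765625, 53.68622970581055), (26.374176025390625, 145.4953155517578), 7.302811622619629)
stop [466.08514915 181.17826993  80.        ]
```

```bash
cat >> h.py <<'E'
O=np.array([482.26,66.9]); YAW=np.radians(7.6)
def F(x,y,z):
    c,s=np.cos(YAW),np.sin(YAW); return [O[0]+c*x-s*y,O[1]+s*x+c*y,z]
def inF(P):
    c,s=np.cos(YAW),np.sin(YAW); a,b=P[0]-O[0],P[1]-O[1]; return np.array([c*a+s*b,-s*a+c*b,P[2]])
def down(th): # tool x at world angle th, z down
    return (R.from_euler('z',th)*R.from_euler('x',np.pi)).as_quat()
E
python3 - <<'E'
from h import *
from rig import arm
q=down(YAW);p=F(0,-115,240)
for nm,P,Q in [("rod",p,q),("rodlow",F(0,-115,62),q),("rod180",p,down(YAW+np.pi)),("lev",F(150,60,165),down(YAW+np.pi/2)),("lev-",F(150,60,165),down(YAW-np.pi/2))]:
    s=arm.inverse_kinematics(P,Q);print(nm,None if s is None else np.round(s,2))
arm.close_gripper(40);print(arm.tips_ahead,arm.read_width(),arm.read_time_s())
arm.move_pose(p,q)
c=arm.capture("wrist");t=arm.capture("top");pickle.dump((c,t),open("c1.pkl","wb"))
cv2.imwrite("pics/w1.png",c["color"]);print(arm.read_time_s(),c["eye"],arm.read_position(),arm.read_force())
E
```

```text
rod [-0.24  0.24 -0.22  1.1   0.    1.2 ]
rodlow [-0.24  0.43 -0.48  0.66  0.    1.2 ]
rod180 [-0.24  0.24 -0.22  1.1   0.   -1.94]
lev [ 0.12  0.56  0.05  1.07  0.   -0.02]
lev- [0.12 0.56 0.05 1.07 0.   3.13]
11.0 0.23621582559365895 0.9167
2.8667 [488.82098096  20.94693228 372.23629625] [497.46498069 -47.96697118 239.97695809] [-0.08860186  0.19801892  0.33442478]
```

View pics/w1.png

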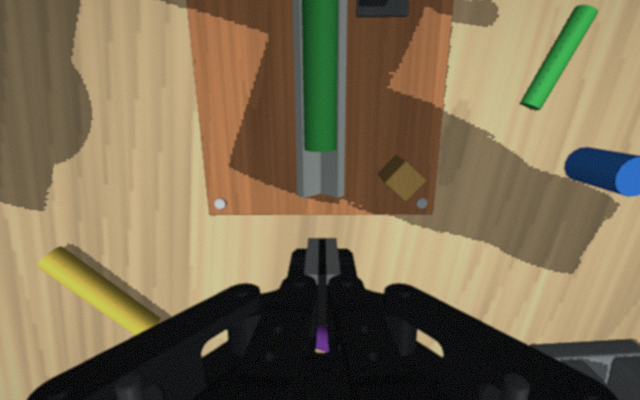

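Closed fingers show at (321,250), aligned with the channel. The rod's rear end is at (320,151) and the channel end at row ~196.

Run:
```python
from h import *
c,t=pickle.load(open("c1.pkl","rb"))
for n,u,v,z in [("rod rear top",320,151.5,69),("rodL",304,100,58),("rodR",338,100,58),("chan edgeL near",297,196,48),("chan edgeR near",345,197,48),("chanL far",293,5,48),("chanR far",348,5,48),("boardL",209,215,18),("boardR",434,214,18)]:
    print(n,np.round(inF(onz(c,u,v,z)),1))
T=t["color"];cv2.imwrite("pics/top1.png",cv2.resize(T[150:280,220:380],None,fx=5,fy=4.5))
```

```text
rod rear top [ -1.4 -90.4  69. ]
rodL [-16.2 -44.   58. ]
rodR [ 15.4 -44.1  58. ]
chan edgeL near [ -25.6 -139.8   48. ]
chan edgeR near [  24.4 -140.9   48. ]
chanL far [-25.2  37.   48. ]
chanR far [23.7 36.9 48. ]
boardL [-130.4 -171.2   18. ]
boardR [ 129.9 -170.2   18. ]
```

View pics/top1.png

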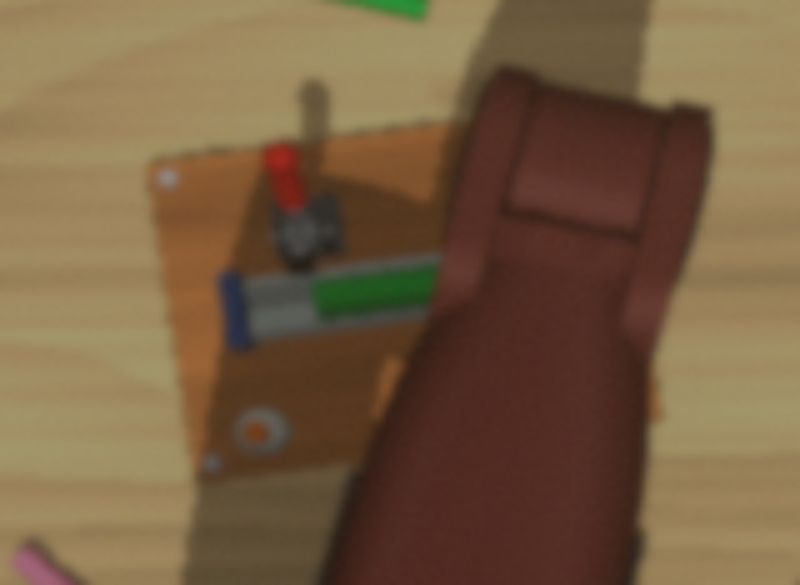

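The fixture pose agrees across both views to within 1 mm. Now I'll push the rod.

Run:
```python
from h import *
from rig import arm
ey=np.array([-np.sin(YAW),np.cos(YAW),0])
arm.line_to(F(0,-120,90),velocity=150)
arm.line_to(F(0,-120,64),velocity=80)
arm.pause(.2);f0=np.array(arm.read_force());print("base",f0.round(2))
arm.line_to(F(0,-64,64),velocity=40)
print("y-64",np.round(np.array(arm.read_force())-f0,2),arm.read_time_s())
y=-64
while y<-44:
    y+=1; arm.line_to(F(0,y,64),velocity=25)
    f=np.array(arm.read_force())-f0; print(y,inF(arm.read_position()).round(1),round(float(f@ey),2),f.round(1))
    if f@ey<-9: break
arm.pause(.3);f=np.array(arm.read_force())-f0;print(f@ey,inF(arm.read_position()),arm.read_time_s())
c=arm.capture("wrist");t=arm.capture("scene");pickle.dump((c,t),open("c2.pkl","wb"))
cv2.imwrite("pics/w2.png",c["color"]);cv2.imwrite("pics/s2.png",cv2.resize(t["color"][160:275,275:435],None,fx=5,fy=5))
```

```text
base [-0.15  0.74 -0.32]
y-64 [-0.14 -0.9   0.62] 6.2417
-63 [  0.1 -63.1  64. ] -1.98 [ 0.8 -1.9  0.2]
-62 [  0.  -61.9  64. ] -0.86 [ 0.4 -0.8  0.2]
-61 [  0.  -60.9  64. ] -0.45 [ 0.6 -0.4  0.2]
-60 [ -0.  -59.9  64. ] -1.95 [-0.2 -2.  -1. ]
-59 [ -0.  -58.9  64. ] -0.6 [-0.5 -0.7  0.3]
-58 [ -0.  -57.9  64. ] -0.41 [-0.8 -0.5  1.5]
-57 [ -0.  -56.9  64. ] 0.04 [1.  0.2 0.6]
-56 [ -0.  -55.9  64. ] -0.75 [-0.7 -0.8 -0.2]
-55 [ -0.  -54.9  64. ] -1.37 [-0.1 -1.4  0.1]
-54 [ -0.  -53.9  64. ] -1.75 [ 0.9 -1.6 -0. ]
-53 [ -0.  -52.9  64. ] -0.65 [ 0.7 -0.6  0.8]
-52 [ -0.  -51.9  64. ] -1.73 [ 0.2 -1.7  1. ]
-51 [ -0.  -50.9  64. ] -0.98 [-1.7 -1.2  0.8]
-50 [  0.1 -50.8  64.1] -6.25 [ 0.1 -6.3  1.3]
-49 [  0.2 -50.7  64.2] -10.53 [  0.5 -10.6  -0.1]
-11.508357581635353 [  0.14816645 -50.71421701  64.16193721] 10.2917
```

```bash
sleep 1
```

```text
(no output)
```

View pics/w2.png

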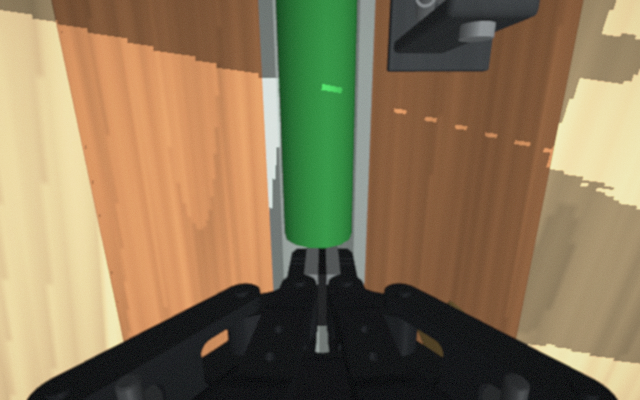

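View pics/s2.png

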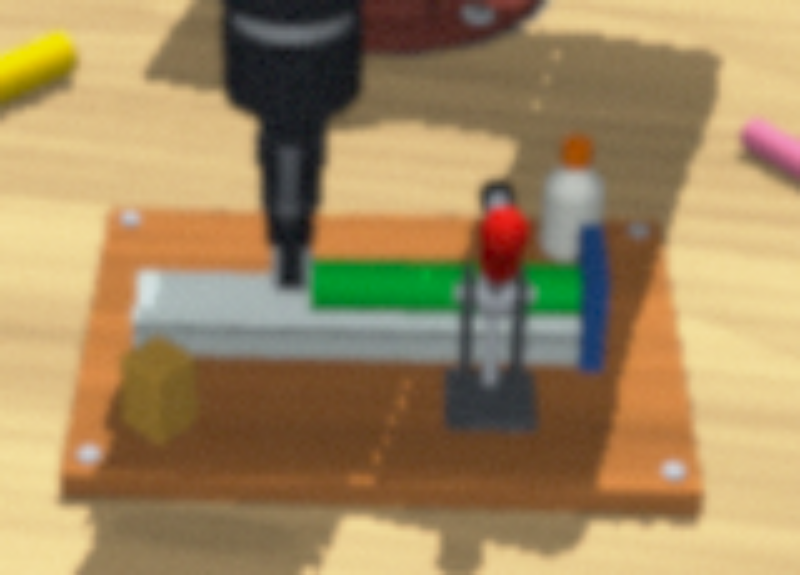

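The rod stopped against the stop at the predicted place: TCP y = -50.8, with force rising to 11 N. The view shows its end touching the blue plate and the lever still open. Now for the lever.

Run:
```python
from h import *
from rig import arm
ex=np.array([np.cos(YAW),np.sin(YAW),0])
arm.line_to(F(0,-75,64),velocity=80)
arm.line_to(F(0,-80,260),velocity=250)
c=arm.capture("wrist");cv2.imwrite("pics/w3.png",c["color"])
q=down(YAW+np.pi/2)
arm.move_pose(F(155,60,255),q)
t=arm.capture("top");pickle.dump((c,t),open("c3.pkl","wb"))
arm.line_to(F(150,60,161),velocity=150)
arm.pause(.2);f0=np.array(arm.read_force());print(arm.read_time_s(),inF(arm.read_position()))
x=150
arm.line_to(F(132,60,161),velocity=60);x=132
while x>51:
    x-=6; arm.line_to(F(x,60,161),velocity=60)
    f=np.array(arm.read_force())-f0; print(x,inF(arm.read_position()).round(1),f.round(1),round(float(f@ex),1))
    if abs(f).max()>25: break
print(arm.read_time_s())
s=arm.capture("scene");cv2.imwrite("pics/s3.png",cv2.resize(s["color"][140:275,275:435],None,fx=4.4,fy=4.4))
```

```text
14.0417 [150.66584538  59.94829689 162.07020328]
126 [126.  60. 161.] [ 0.5  0.1 -0.6] 0.5
120 [121.1  59.9 161.6] [5.4 0.1 1.1] 5.4
114 [115.9  60.  162.2] [ 7.8 -0.   4. ] 7.7
108 [109.3  60.  161.9] [6.2 0.2 3.7] 6.2
102 [102.4  60.  161.3] [4.2 0.4 2.2] 4.3
96 [ 95.7  60.  160.8] [3.9 0.9 2.1] 4.0
90 [ 89.4  60.  160.7] [ 1.9 -0.3  0.4] 1.9
84 [ 83.4  60.  160.7] [ 1.3  0.4 -0.8] 1.3
78 [ 77.4  60.  160.9] [1.1 0.3 0.5] 1.1
72 [ 71.6  60.  160.9] [ 1.  -0.1 -0.2] 1.0
66 [ 65.7  60.  161. ] [ 0.7  0.4 -0.7] 0.7
60 [ 59.8  60.  161. ] [ 0.3 -0.5 -0.6] 0.3
54 [ 53.8  60.  161. ] [1.2 0.1 0.1] 1.2
48 [ 47.7  60.  161. ] [-0.1 -0.9 -0.7] -0.2
17.9917
```

```bash
sleep 1
```

```text
(no output)
```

View pics/s3.png

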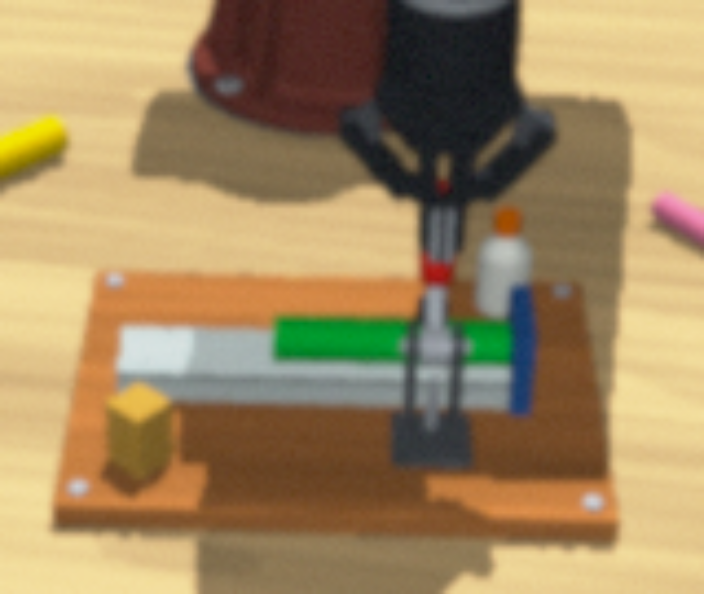

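View pics/w3.png

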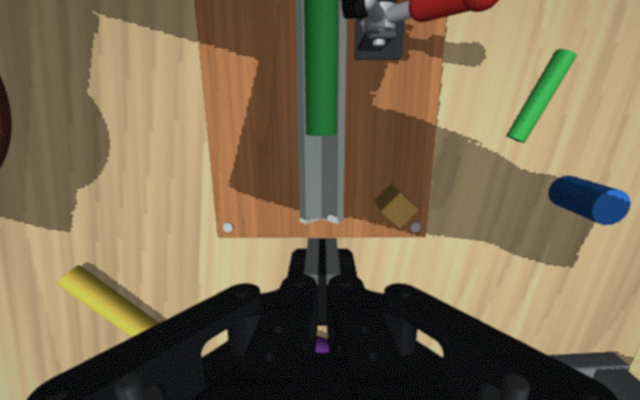

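The force fell from 7.8 N to about 0, so the lever has snapped over and the image shows its red grip leaning over the rod. I'll back off and check.

Run:
```python
from h import *
from rig import arm
arm.line_to(F(135,60,170),velocity=150)
arm.line_to(F(140,60,290),velocity=200)
arm.move_pose(F(60,-170,300),down(YAW))
arm.pause(.5)
c=arm.capture("wrist");s=arm.capture("scene");t=arm.capture("top");pickle.dump((c,s,t),open("c4.pkl","wb"))
cv2.imwrite("pics/w4.png",c["color"])
cv2.imwrite("pics/s4.png",cv2.resize(s["color"][160:275,275:435],None,fx=5,fy=5))
cv2.imwrite("pics/t4.png",cv2.resize(t["color"][150:280,220:380],None,fx=5,fy=4.5))
print(arm.read_time_s(),arm.read_force())
for v in [0.032,0.038]: pass
for y in (-40,-45): print(y,proj(c,F(0,y,69)))
for x in (-2,): print("tip clamped",proj(c,F(-2,60,159)),proj(s,F(-2,60,159)))
```

```text
21.25 [ 0.51959981 -0.49697742  0.04524744]
-40 (np.float64(262.99179554841635), np.float64(41.21553330584803))
-45 (np.float64(263.2321944846671), np.float64(46.53156378806523))
tip clamped (np.float64(229.2566016922123), np.float64(-146.01807752123702)) (np.float64(374.33715152375333), np.float64(184.56052103989873))
```

```bash
sleep 1
```

```text
(no output)
```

View pics/w4.png

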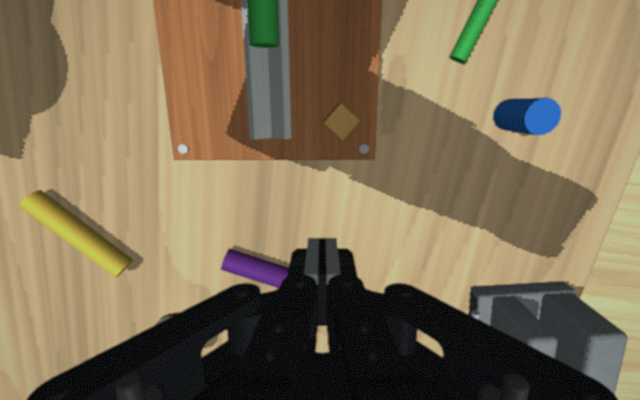

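View pics/s4.png

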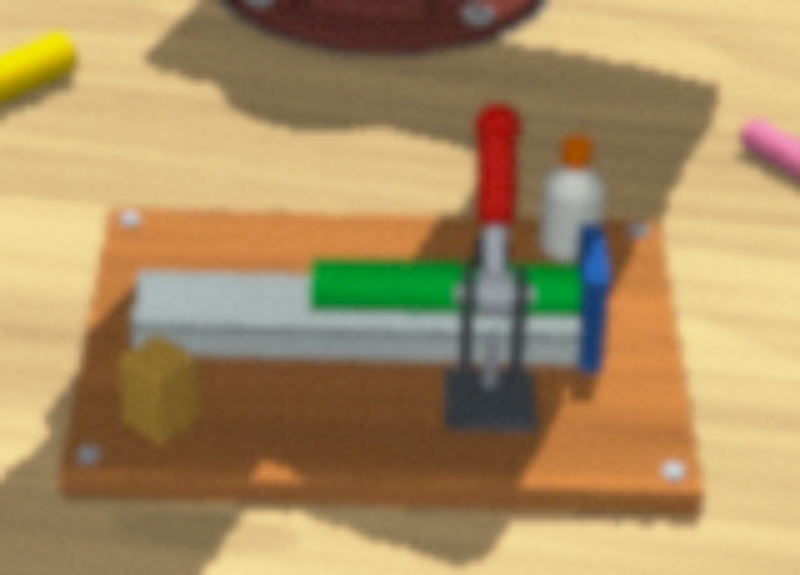

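View pics/t4.png

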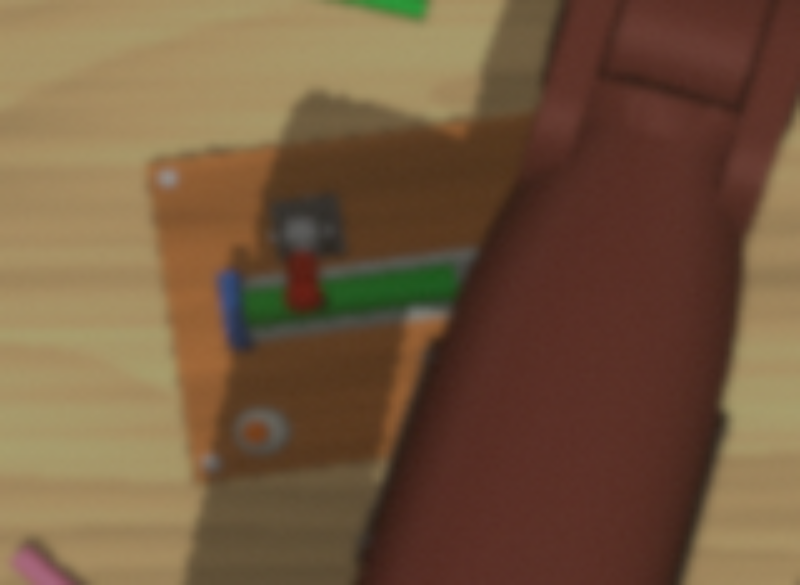

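Run:
```python
from h import *
c,s,t=pickle.load(open("c4.pkl","rb"))
for y in(-40,-43):
  for z in (69,53,38): print(y,z,np.round(proj(c,F(0,y,z)),1))
c3,_=pickle.load(open("c3.pkl","rb"));print("before lever",inF(onz(c3,322,134.5,69)))
cv2.imwrite("pics/w4z.png",cv2.resize(c["color"][0:80,210:310],None,fx=7,fy=7,interpolation=cv2.INTER_NEAREST))
s2=pickle.load(open("c2.pkl","rb"))[1]
g=lambda c:cv2.inRange(cv2.cvtColor(c["color"],cv2.COLOR_BGR2HSV),(50,120,50),(75,255,255))[205:228,325:400]
for k in (s2,s): a=np.argwhere(g(k));print(a[:,1].min()+325,a[:,1].max()+325)
```

```text
-40 69 [263.   41.2]
-40 53 [265.6  43.9]
-40 38 [267.8  46.3]
-43 69 [263.1  44.4]
-43 53 [265.7  47. ]
-43 38 [268.   49.2]
before lever [ -0.44129743 -40.07822181  69.        ]
337 390
337 390
```

View pics/w4z.png

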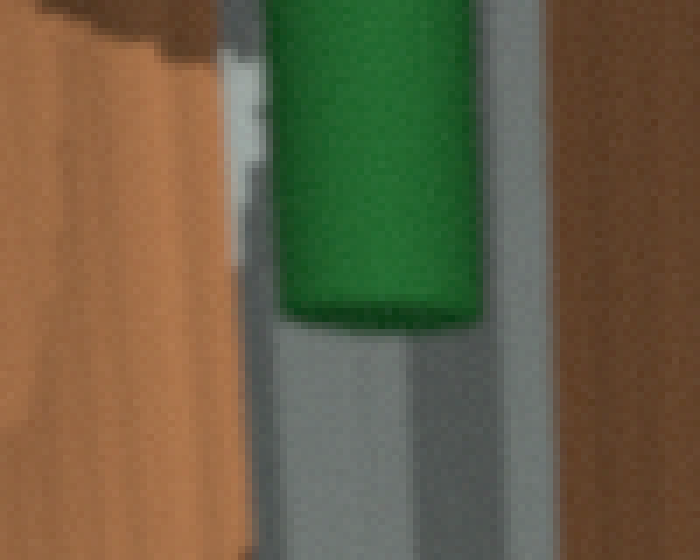

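The scene view shows the rod unmoved (columns 337–390 before and after), and the lever tip at (374,184) against (374.3,184.6) predicted for clamped. Handing in.

Run:
```python
from rig import arm
print(arm.read_time_s(),arm.hand_in())
```

```text
the job is handed in; nothing more can be done
21.25 None
```

I pushed the rod home against the stop with closed fingertips, then pushed the lever past centre so that it snapped over. I backed the arm clear and handed in at 21.25 s of the 43 s allowed.

**Rod home:** it stalled against the stop at TCP y = -50.8 mm, with the push force rising to 11 N. After I backed off, the wrist camera put its rear end at fixture y = -40.1 mm, where -40 is home.

**Lever over:** the push force peaked at 7.8 N, then fell to about zero. The red tip ended at pixel (374, 184) in the scene view, against (374.3, 184.6) predicted for the clamped position.

**After clamping:**
- The rod's pixel extent in the scene view was unchanged.
- The final wrist view read its end about 1 mm lower, at roughly -41 mm. That is within the calibration error and the 3 mm tolerance, but it is a slight disagreement.
- I couldn't measure the pad's force on the rod directly, so it rests on the lever sitting at its clamped position.
- The arm stayed clear of the bystanders, and the glue and block look unmoved in the pictures. I did not measure the positions of any of the bystanders again.

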